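# Turn the seasoning row round for the serving side

### The job

Move the four seasoning containers from the white tray to the steel rack, one to a pocket and in reverse order, because the rack is served from the other side: as seen from the robot, the leftmost in the tray goes into the rightmost pocket, the second from the left into the second from the right, and so on. Stand each one upright on its pocket's floor, set down rather than dropped and never knocked over, and leave the glass bowl where it is.

Things in the scene. Friction and masses are not known exactly. Their poses are not given: they have to be found in the camera images.
- tin: square metal spice tin, 48 x 48 mm and 64 mm high, with a round screw cap of 32 mm diameter on top, up to 78 mm; about 0.2 kg. Origin: centre of its underside; z up, x and y along its sides.
- dredger: round steel flour dredger (shaker) with a domed head: straight wall 50 mm diameter up to 64 mm, then a dome, top at 85 mm; about 0.24 kg. Origin: centre of its underside; z up.
- bottle: round white plastic squeeze bottle: straight wall 48 mm diameter up to 62 mm, then a shoulder, a cap and a pointed nozzle, tip at 96 mm; rigid, about 0.22 kg. Origin: centre of its underside; z up.
- mill: round dark wooden pepper mill: straight wall 48 mm diameter up to 62 mm, then a narrow neck and a ball knob of 28 mm diameter, top at 92 mm; about 0.2 kg. Origin: centre of its underside; z up.
- service_rack: fixed steel rack, 88 mm (x) by 324 mm (y), empty at the start, with four pockets in a row at y = +120, +40, -40, -120 mm, x = 0. Each pocket is 80 mm (x) by 76 mm (y) inside; floor 6 mm above the origin; walls and dividers 4 mm thick, tops 20 mm above the origin. Origin: centre of its underside, on the table; its y runs along the row, to the robot's left, its x across the row, away from the robot.
- glass_bowl: bystander: loose amber glass bowl, 110 mm across the rim, 50 mm high, open side up, standing beyond the racks. Origin: centre of its underside.
- mat_tin: square cork mat, 68 x 68 x 4 mm, on which the tin stands at the start; fixed, marks where the tin came from. Four such mats lie in a row, 80 mm apart, in the fixed white tray (90 x 328 mm, rim 12 mm high, no dividers). Origin: centre of its underside, 4 mm above the table; y along the row to the robot's left, x across it, away from the robot (same for all four).
- mat_dredger: square cork mat, 68 x 68 x 4 mm, on which the dredger stands at the start; fixed, marks where the dredger came from. Four such mats lie in a row, 80 mm apart, in the fixed white tray (90 x 328 mm, rim 12 mm high, no dividers). Origin: centre of its underside, 4 mm above the table; y along the row to the robot's left, x across it, away from the robot (same for all four).
- mat_bottle: square cork mat, 68 x 68 x 4 mm, on which the bottle stands at the start; fixed, marks where the bottle came from. Four such mats lie in a row, 80 mm apart, in the fixed white tray (90 x 328 mm, rim 12 mm high, no dividers). Origin: centre of its underside, 4 mm above the table; y along the row to the robot's left, x across it, away from the robot (same for all four).
- mat_mill: square cork mat, 68 x 68 x 4 mm, on which the mill stands at the start; fixed, marks where the mill came from. Four such mats lie in a row, 80 mm apart, in the fixed white tray (90 x 328 mm, rim 12 mm high, no dividers). Origin: centre of its underside, 4 mm above the table; y along the row to the robot's left, x across it, away from the robot (same for all four).
Not all that is in view belongs to the job. What is shaped like the bottle but pink or yellow is not meant.

How it is judged (in metres and radians):
At the end, for the whole second after the job is handed in: Each container upright (0.1 rad) on a pocket floor of the steel rack (height within 4 mm; centre within 19 mm across, 16 mm along the row), in mirrored order: leftmost in the tray now rightmost in the rack, and so on; all released and at rest (x of tin in the frame of service_rack between -0.019 and 0.019 m and z of tin in the frame of service_rack between 0.002 and 0.01 m and angle between each of tin, dredger, bottle, mill's own z axis and vertical below 0.1 rad and linear speed of each of tin, dredger, bottle, mill below 0.02 m/s and contact force between each of tin, dredger, bottle, mill and the fingers below 0.01 N and ((y of tin in the frame of service_rack between -0.136 and -0.104 m and y of each of mat_dredger, mat_bottle, mat_mill in the frame of mat_tin below 0 m) or (y of tin in the frame of service_rack between -0.056 and -0.024 m and y of mat_dredger in the frame of mat_tin above 0 m and y of each of mat_bottle, mat_mill in the frame of mat_tin below 0 m) or (y of tin in the frame of service_rack between -0.056 and -0.024 m and y of each of mat_dredger, mat_mill in the frame of mat_tin below 0 m and y of mat_bottle in the frame of mat_tin above 0 m) or (y of tin in the frame of service_rack between -0.056 and -0.024 m and y of each of mat_dredger, mat_bottle in the frame of mat_tin below 0 m and y of mat_mill in the frame of mat_tin above 0 m) or (y of tin in the frame of service_rack between 0.024 and 0.056 m and y of each of mat_dredger, mat_bottle in the frame of mat_tin above 0 m and y of mat_mill in the frame of mat_tin below 0 m) or (y of tin in the frame of service_rack between 0.024 and 0.056 m and y of each of mat_dredger, mat_mill in the frame of mat_tin above 0 m and y of mat_bottle in the frame of mat_tin below 0 m) or (y of tin in the frame of service_rack between 0.024 and 0.056 m and y of mat_dredger in the frame of mat_tin below 0 m and y of each of mat_bottle, mat_mill in the frame of mat_tin above 0 m) or (y of tin in the frame of service_rack between 0.104 and 0.136 m and y of each of mat_dredger, mat_bottle, mat_mill in the frame of mat_tin above 0 m)) and x of dredger in the frame of service_rack between -0.019 and 0.019 m and z of dredger in the frame of service_rack between 0.002 and 0.01 m and ((y of dredger in the frame of service_rack between -0.136 and -0.104 m and y of each of mat_tin, mat_bottle, mat_mill in the frame of mat_dredger below 0 m) or (y of dredger in the frame of service_rack between -0.056 and -0.024 m and y of mat_tin in the frame of mat_dredger above 0 m and y of each of mat_bottle, mat_mill in the frame of mat_dredger below 0 m) or (y of dredger in the frame of service_rack between -0.056 and -0.024 m and y of each of mat_tin, mat_mill in the frame of mat_dredger below 0 m and y of mat_bottle in the frame of mat_dredger above 0 m) or (y of dredger in the frame of service_rack between -0.056 and -0.024 m and y of each of mat_tin, mat_bottle in the frame of mat_dredger below 0 m and y of mat_mill in the frame of mat_dredger above 0 m) or (y of dredger in the frame of service_rack between 0.024 and 0.056 m and y of each of mat_tin, mat_bottle in the frame of mat_dredger above 0 m and y of mat_mill in the frame of mat_dredger below 0 m) or (y of dredger in the frame of service_rack between 0.024 and 0.056 m and y of each of mat_tin, mat_mill in the frame of mat_dredger above 0 m and y of mat_bottle in the frame of mat_dredger below 0 m) or (y of dredger in the frame of service_rack between 0.024 and 0.056 m and y of mat_tin in the frame of mat_dredger below 0 m and y of each of mat_bottle, mat_mill in the frame of mat_dredger above 0 m) or (y of dredger in the frame of service_rack between 0.104 and 0.136 m and y of each of mat_tin, mat_bottle, mat_mill in the frame of mat_dredger above 0 m)) and x of bottle in the frame of service_rack between -0.019 and 0.019 m and z of bottle in the frame of service_rack between 0.002 and 0.01 m and ((y of bottle in the frame of service_rack between -0.136 and -0.104 m and y of each of mat_tin, mat_dredger, mat_mill in the frame of mat_bottle below 0 m) or (y of bottle in the frame of service_rack between -0.056 and -0.024 m and y of mat_tin in the frame of mat_bottle above 0 m and y of each of mat_dredger, mat_mill in the frame of mat_bottle below 0 m) or (y of bottle in the frame of service_rack between -0.056 and -0.024 m and y of each of mat_tin, mat_mill in the frame of mat_bottle below 0 m and y of mat_dredger in the frame of mat_bottle above 0 m) or (y of bottle in the frame of service_rack between -0.056 and -0.024 m and y of each of mat_tin, mat_dredger in the frame of mat_bottle below 0 m and y of mat_mill in the frame of mat_bottle above 0 m) or (y of bottle in the frame of service_rack between 0.024 and 0.056 m and y of each of mat_tin, mat_dredger in the frame of mat_bottle above 0 m and y of mat_mill in the frame of mat_bottle below 0 m) or (y of bottle in the frame of service_rack between 0.024 and 0.056 m and y of each of mat_tin, mat_mill in the frame of mat_bottle above 0 m and y of mat_dredger in the frame of mat_bottle below 0 m) or (y of bottle in the frame of service_rack between 0.024 and 0.056 m and y of mat_tin in the frame of mat_bottle below 0 m and y of each of mat_dredger, mat_mill in the frame of mat_bottle above 0 m) or (y of bottle in the frame of service_rack between 0.104 and 0.136 m and y of each of mat_tin, mat_dredger, mat_mill in the frame of mat_bottle above 0 m)) and x of mill in the frame of service_rack between -0.019 and 0.019 m and z of mill in the frame of service_rack between 0.002 and 0.01 m and ((y of mill in the frame of service_rack between -0.136 and -0.104 m and y of each of mat_tin, mat_dredger, mat_bottle in the frame of mat_mill below 0 m) or (y of mill in the frame of service_rack between -0.056 and -0.024 m and y of mat_tin in the frame of mat_mill above 0 m and y of each of mat_dredger, mat_bottle in the frame of mat_mill below 0 m) or (y of mill in the frame of service_rack between -0.056 and -0.024 m and y of each of mat_tin, mat_bottle in the frame of mat_mill below 0 m and y of mat_dredger in the frame of mat_mill above 0 m) or (y of mill in the frame of service_rack between -0.056 and -0.024 m and y of each of mat_tin, mat_dredger in the frame of mat_mill below 0 m and y of mat_bottle in the frame of mat_mill above 0 m) or (y of mill in the frame of service_rack between 0.024 and 0.056 m and y of each of mat_tin, mat_dredger in the frame of mat_mill above 0 m and y of mat_bottle in the frame of mat_mill below 0 m) or (y of mill in the frame of service_rack between 0.024 and 0.056 m and y of each of mat_tin, mat_bottle in the frame of mat_mill above 0 m and y of mat_dredger in the frame of mat_mill below 0 m) or (y of mill in the frame of service_rack between 0.024 and 0.056 m and y of mat_tin in the frame of mat_mill below 0 m and y of each of mat_dredger, mat_bottle in the frame of mat_mill above 0 m) or (y of mill in the frame of service_rack between 0.104 and 0.136 m and y of each of mat_tin, mat_dredger, mat_bottle in the frame of mat_mill above 0 m))); the robot touches nothing.
It fails at once if a container is knocked over (tilted more than 0.6 rad) (angle between any of tin, dredger, bottle, mill's own z axis and vertical above 0.6 rad).
It fails at once if a container is dropped (free of the fingers and faster than 0.8 m/s, as after a fall of about 3 cm) ((linear speed of tin above 0.8 m/s and contact force between tin and the fingers below 0.05 N) or (linear speed of dredger above 0.8 m/s and contact force between dredger and the fingers below 0.05 N) or (linear speed of bottle above 0.8 m/s and contact force between bottle and the fingers below 0.05 N) or (linear speed of mill above 0.8 m/s and contact force between mill and the fingers below 0.05 N)).
It fails at once if the glass bowl is moved by more than 3 cm (distance of glass_bowl from where it was at the start of the episode above 0.03 m).
It also fails if it takes over 115 s, if anything falls off the work surface, if the arm or the gripper's body presses on something with over 40 N, if the wrist force passes 120 N, or if a joint passes its speed limit or range.

### The arm

A 7-joint arm with a two-finger parallel gripper is mounted at the origin on the work surface. World frame = base frame: x ahead of the robot, y to its left, z up, the work surface at z = 0. Lengths are in m, angles in degrees, forces in N, time in s.
With the tool pointing down it reaches from about 0.4 to 0.85 m from the base axis. Payload 4.5 kg.
Tool frame: the origin (TCP) lies midway between the tips of the shut fingers; the grasp point (between the pads) lies 19 mm behind it (ctrl.grip_point_offset is the distance from the TCP to the grasp point, in m); z points along the fingers, y is the line along which they close (so a half turn about z gives the same grasp; the last joint's range is limited). The gripper opens to 85 mm and grips with 20 to 120 N. Pads are 22 mm wide; open, the fingers measure 114 mm over their backs; the gripper's body (76 mm by 85 mm) begins 54 mm behind the grasp point. The pads swing forward as they close: fully open they stand 13 mm farther back than shut.
Start: joints at [-74.611, 39.483, -11.15, 89.685, 9.013, 51.709, -12.324], TCP at [0.145, 0.608, 0.231] pointing down, gripper open.
Joint ranges: [-172.22, 172.22], [-26.19, 119.32], [-84.43, 86.54], [7.71, 146.69], [-57.33, 237.33], [2.42, 119.75], [-152.13, 152.13]. Speed limits (degrees/s): [147.25, 147.25, 180, 180, 180, 180, 180].

### API

Orientations are given as [roll, pitch, yaw] about the fixed x, y, z axes, in that order (R = Rz(yaw) Ry(pitch) Rx(roll)).
In Python, from cell import ctrl, cams gives the robot as it stands.
- The arm moves only by the tool step_arm, never from a script. Its argument "series" is text: rows parted by semicolons, each of 7 numbers parted by spaces: the shift along the tool's x, y, z in cm, then the turn, a rotation vector about the tool's x, y, z in rad, then the opening, from 0 (shut) to 1 (fully open). In form: dx dy dz wx wy wz fingers; .... A call has 1 to 12 rows; each row shifts and turns the commanded pose from where the row before left it, along the tool's axes as they then stand; what a row does not reach is not made up. A row lasts 1/8 s, in which the tool goes at most 62.5 mm and 10.7 degrees, less where a joint would pass 70% of its speed; a pose out of reach is approached as far as the arm can. A call is refused whole if a number of a shift passes 6.25 or a number of a turn 0.188, either way. A call with a gripper value outside its range is refused whole. The fingers move at their own pace and stop on an object; "squeeze" is the grip in N (left out, the last holds). Time passes only in rows, so rows that do not move let the fingers close. It gives the time, the measured TCP pose, the force, the opening and the grip force at its end, in the units of the state.
- ctrl.sense(): the state, without advancing time (a new reading comes with each control period).
- cams.camera(name): name is "side" or "top" or "wrist"; returns the picture (384x512x3 uint8, red, green, blue); there is no depth.
- cams.get_calibration(name): a dict with "vfov" (degrees; the focal length in pixels is half the picture's height over the tangent of half this angle, whatever the lens; pixels are square), "cx", "cy" (the principal point, pixels), "camera_from_world" (4x4, takes a point from world to camera coordinates); the wrist camera has in their place "hand_eye" (4x4, takes a point from camera to tool coordinates, whose origin is the TCP and whose axes are the flange's). Camera axes: x right, y down, z forward; pixel columns grow to the right and rows downward; lengths in m; the calibration is good to about 2 mm. A picture is of the moment at which its call begins: read the wrist's pose just before it. get_calibration takes no time and is no camera call.
- ctrl.close_job(): hands the job in; it is judged then, once.
The state is a dict: "t": time; "qpos": joint angles; "qd": joint speeds; "effort": joint torques, N m; "ee_pos": TCP position; "ee_rot": TCP orientation; "contact_force": force on the tool from outside, world axes, zero at the start; "wrist_torque": the same for the moment, N m; "gripper_width": opening from 0.0 (shut) to 1.0 (fully open); "grip_force": force on a finger pad.
Only numpy, scipy, OpenCV 4.12 (cv2) and the standard library are available. Lean on these libraries where they do the work, as an engineer would, in place of code of your own. Each camera call takes 0.05 s, during which the arm holds its last target. There are 200 camera calls.

## Working session

There is one attempt and no reset: what is moved stays moved. The work goes in short steps, Python scripts to look and compute and a tool call to move; the robot and the scene stay as the last step left them, time stands still between calls to the robot, and variables do not carry over. Pictures are saved under pics/ and viewed, at most 14 in all, crops included, and the job is handed in when it is done.

Besides the shell and the picture viewer there is one more tool, called after "Emit:" in YAML: its name, and indented under it one key for each argument. step_arm: Moves the arm, as the interface text tells. Its arguments: {"type":"object","properties":{"series":{"type":"string"},"squeeze":{"type":"number"}},"required":["series"]}

```bash
mkdir -p pics; cat > h.py <<'E'
import numpy as np, cv2
from cell import ctrl, cams
def snap(n,f):
    im=cams.camera(n); cv2.imwrite('pics/'+f,im[:,:,::-1]); return im
def ray(n,u,v,z):
    c=cams.get_calibration(n); f=192/np.tan(np.radians(c['vfov']/2))
    T=np.linalg.inv(np.array(c['camera_from_world'])); d=T[:3,:3]@np.array([(u-c['cx'])/f,(v-c['cy'])/f,1]); o=T[:3,3]
    return o+d*(z-o[2])/d[2]
def proj(n,p):
    c=cams.get_calibration(n); f=192/np.tan(np.radians(c['vfov']/2)); q=(np.array(c['camera_from_world'])@np.r_[p,1])[:3]
    return f*q[0]/q[2]+c['cx'],f*q[1]/q[2]+c['cy']
E
python3 - <<'E'
from h import *
a=snap('top','t0.png');b=snap('side','s0.png')
for n in('top','side'):
    c=cams.get_calibration(n);print(c['vfov'],c['cx'],c['cy'],np.linalg.inv(np.array(c['camera_from_world'])).round(3).tolist())
print(ctrl.sense())
E
```

```text
51.06091534119632 249.14831285637607 192.30512744441916 [[-0.022, -0.988, 0.151, 0.467], [-1.0, 0.02, -0.015, 0.006], [0.012, -0.151, -0.988, 0.901], [0.0, 0.0, 0.0, 1.0]]
42.73132750644177 257.60920360749395 197.39413617435844 [[-0.998, -0.039, 0.057, 0.512], [-0.069, 0.544, -0.836, 1.084], [0.001, -0.838, -0.546, 0.743], [0.0, 0.0, 0.0, 1.0]]
{'t': 0.1, 'qpos': array([-74.61002485,  39.52869307, -11.14676748,  89.73788775,
         9.01254137,  51.71092414, -12.32362357]), 'qd': array([-0.04345569, -0.07027262,  0.04077231, -0.13378248, -0.06135909,
       -0.04959623,  0.00022124]), 'effort': array([-3.63077153e-03, -5.40600765e+01, -1.27128135e+00, -1.58984649e+01,
        9.43805877e-03,  4.42005956e-03, -1.82585995e-05]), 'ee_pos': array([0.14530291, 0.60727702, 0.23056629]), 'ee_rot': array([-1.79904617e+02,  6.04391996e-03,  1.66552742e+02]), 'contact_force': array([-0.47588017, -1.11719417,  0.24013916]), 'wrist_torque': array([-0.06081907, -0.00492112, -0.03106125]), 'grip_force': 0.0, 'gripper_width': 1.000427341924435}
```

View pics/t0.png

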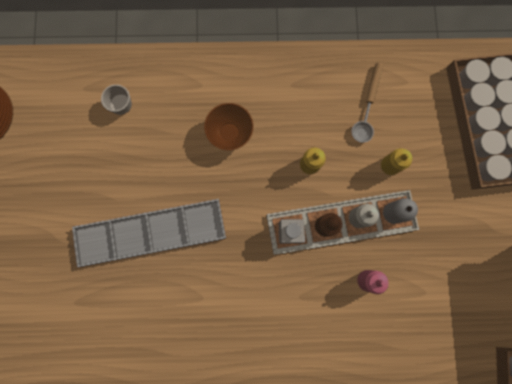

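View pics/s0.png

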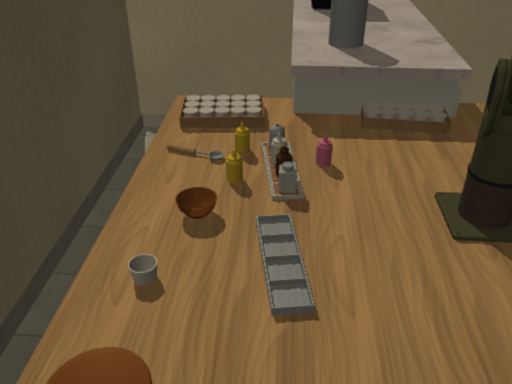

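The top view shows, left to right in the tray, the tin (292,231), mill (329,224), white bottle (366,214) and dredger (402,209). The rack runs from about (73,245) to (225,220). The pink (373,282) and yellow (314,160; 400,160) bottles are decoys. I'll enlarge to confirm and to measure.

```bash
python3 - <<'E'
import cv2
a=cv2.imread('pics/t0.png')
cv2.imwrite('pics/c1.png',cv2.resize(a[180:270,260:425],None,fx=4.8,fy=4.8,interpolation=cv2.INTER_CUBIC))
cv2.imwrite('pics/c2.png',cv2.resize(a[190:280,65:230],None,fx=4.8,fy=4.8,interpolation=cv2.INTER_CUBIC))
E
```

```text
(no output)
```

View pics/c1.png

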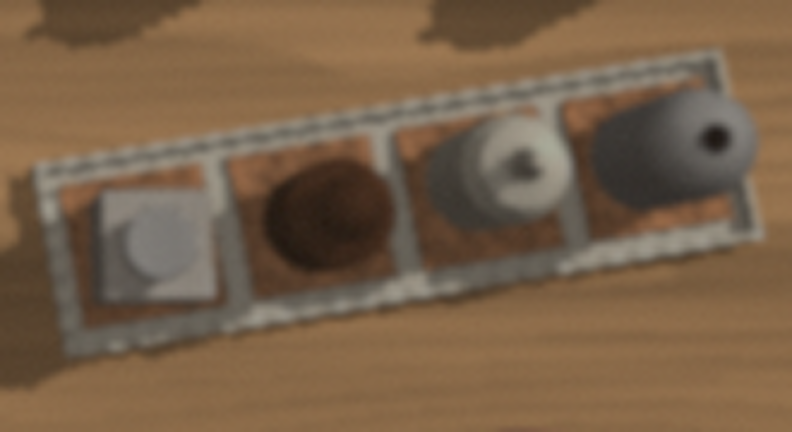

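View pics/c2.png

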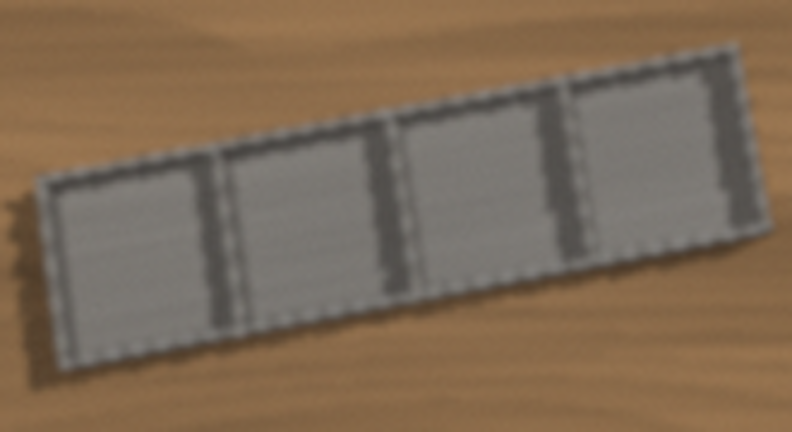

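The crop confirms the order: tin cap (162,243), mill knob (~345,205), bottle nozzle (~525,165), dredger top (715,137). All four match their descriptions. Next I'll compute positions.

```bash
python3 - <<'E'
from h import *
def R(c,z,o): 
    return ray('top',(c[0]+.5)/4.8-.5+o[0],(c[1]+.5)/4.8-.5+o[1],z)
A=(260,180);B=(65,190)
for nm,o,z,cs,(L,W) in(('tray',A,.012,[(38,165),(720,50),(762,238),(70,355)],(.328,.09)),('rack',B,.02,[(38,177),(738,45),(770,232),(62,370)],(.324,.088))):
    P=np.array([R(c,z,o)[:2] for c in cs]); d=np.linalg.norm(np.diff(np.r_[P,P[:1]],axis=0),axis=1)
    m=P.mean(0); ax=(P[0]+P[3]-P[1]-P[2]); ax/=np.linalg.norm(ax)
    print(nm,P.round(4).tolist(),'len',d.round(4),'centre',m.round(4),'yaxis',ax.round(4),'yaw',np.degrees(np.arctan2(-ax[0],ax[1])))
    for k in(120,40,-40,-120): print(k,(m+ax*k/1000).round(4))
for n,c,z in(('tincap',(162,243),.086),('mill',(345,205),.090),('bottle',(525,165),.1),('dredger',(715,137),.093)): print(n,R(c,z,A).round(4))
T=np.array([R(c,.072,A)[:2] for c in[(103,190),(208,188),(218,300),(100,300)]]);print(T.round(4).tolist(),T.mean(0))
b=[ray('top',u,v,.05) for u,v in((205,127),(253,127))];print('bowl',b)
print(ctrl.sense()['ee_pos'])
E
```

```text
tray [[0.5532, -0.0472], [0.6006, -0.3686], [0.5124, -0.3808], [0.4661, -0.0593]] len [0.3249 0.089  0.3249 0.088 ] centre [ 0.5331 -0.214 ] yaxis [-0.1442  0.9896] yaw 8.290234420125403
120 [ 0.5158 -0.0952]
40 [ 0.5273 -0.1744]
-40 [ 0.5388 -0.2535]
-120 [ 0.5504 -0.3327]
rack [[0.5341, 0.3788], [0.588, 0.061], [0.5021, 0.0474], [0.4476, 0.3643]] len [0.3223 0.087  0.3216 0.0877] centre [0.5179 0.2129] yaxis [-0.1683  0.9857] yaw 9.689316063005977
120 [0.4977 0.3311]
40 [0.5112 0.2523]
-40 [0.5247 0.1734]
-120 [0.5381 0.0946]
tincap [ 0.5119 -0.0941  0.086 ]
mill [ 0.526  -0.1714  0.09  ]
bottle [ 0.5404 -0.2455  0.1   ]
dredger [ 0.5512 -0.3292  0.093 ]
[[0.536, -0.0713], [0.5359, -0.1166], [0.4879, -0.1188], [0.489, -0.0684]] [ 0.51222779 -0.09376673]
bowl [array([0.74372367, 0.08669482, 0.05      ]), array([ 0.74180313, -0.01857323,  0.05      ])]
[0.14530291 0.60727702 0.23056629]
```

Emit:
step_arm:
  series: "-4.3 -2.5 0 0 0 0 1;-4.3 -2.5 0 0 0 0 1;-4.3 -2.5 0 0 0 0 1;-4.3 -2.5 0 0 0 0 1;-4.3 -2.5 0 0 0 0 1;-4.3 -2.5 0 0 0 0 1;-4.3 -2.5 0 0 0 0 1;-4.3 -2.5 0 0 0 0 1;-4.3 -2.5 0 0 0 0 1;0 0 0 0 0 0.188 1;0 0 0 0 0 0.188 1;0 0 0 0 0 0.188 1"
  squeeze: 50

```text
t: 1.6
ee_pos: [0.4693, 0.2986, 0.2309]
ee_rot: [-180.0, -0.0, 133.9]
contact_force: [-0.5, 0.2, -0.3]
gripper_width: 0.999
grip_force: 0.0
```

Emit:
step_arm:
  series: "0 0 0 0 0 0.188 1;0 0 0 0 0 0.188 1;0 0 0 0 0 0.188 1;0 0 0 0 0 0.188 1;-5 0 0 0 0 0 1;-5 0 0 0 0 0 1;-5 0 0 0 0 0 1;-5 0 0 0 0 0 1;-5 0 0 0 0 0 1;-5 0 0 0 0 0 1;-5 0 0 0 0 0 1;0 0 0 0 0 0 1"

```text
t: 3.1
ee_pos: [0.477, -0.0559, 0.2312]
ee_rot: [-180.0, 0.1, 90.8]
contact_force: [0.0, 1.6, -0.9]
gripper_width: 1.0
grip_force: 0.0
```

Emit:
step_arm:
  series: "-3.8 3.5 0 0 0 0 1;0 0 0 0 0 0 1;0 0 0 0 0 0 1"

```text
t: 3.48
ee_pos: [0.513, -0.0867, 0.2308]
ee_rot: [-179.9, -0.1, 91.4]
contact_force: [0.6, 1.0, 0.7]
gripper_width: 1.001
grip_force: 0.0
```

```bash
cat >> h.py <<'E'
def wcal():
    from scipy.spatial.transform import Rotation as R
    s=ctrl.sense(); c=cams.get_calibration('wrist'); T=np.eye(4); T[:3,:3]=R.from_euler('xyz',s['ee_rot'],degrees=True).as_matrix(); T[:3,3]=s['ee_pos']
    W=T@np.array(c['hand_eye']); return W,192/np.tan(np.radians(c['vfov']/2)),c['cx'],c['cy']
def wray(k,u,v,z):
    W,f,cx,cy=k; d=W[:3,:3]@np.array([(u-cx)/f,(v-cy)/f,1]); o=W[:3,3]; return o+d*(z-o[2])/d[2]
def wproj(k,p):
    W,f,cx,cy=k; q=np.linalg.inv(W)@np.r_[p,1]; return f*q[0]/q[2]+cx,f*q[1]/q[2]+cy
E
python3 - <<'E'
from h import *
import pickle
k=wcal(); pickle.dump(k,open('w1.pkl','wb')); im=snap('wrist','w1.png'); print(ctrl.sense()['ee_pos'],k[0].round(3))
E
```

```text
[ 0.51274315 -0.08635606  0.23088968] [[ 1.     0.024  0.005  0.511]
 [ 0.024 -0.961 -0.274 -0.017]
 [-0.002  0.274 -0.962  0.374]
 [ 0.     0.     0.     1.   ]]
```

View pics/w1.png

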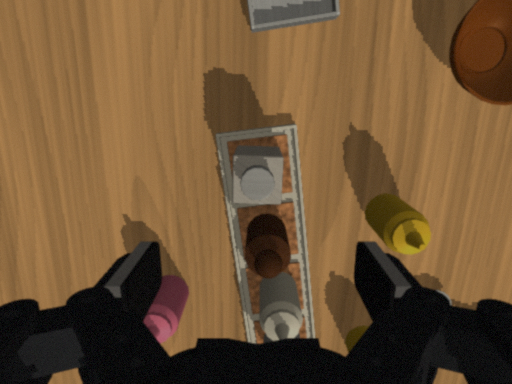

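Wrist view: tin cap (258,183), mill knob (268,262), bottle nozzle (283,323). I'll cross-check these against the top view.

```bash
python3 - <<'E'
from h import *
import pickle
k=pickle.load(open('w1.pkl','rb'))
for n,u,v,z in(('cap',258,183,.086),('mill',268,262,.092),('bottle',283,324,.100),('trayL',218,135,.012),('trayR',296,127,.012),('tinL',233,205,.072),('tinR',283,205,.072)):print(n,wray(k,u,v,z).round(4))
a=cv2.imread('pics/w1.png'); cv2.imwrite('pics/w1c.png',cv2.resize(a[115:345,205:325],None,fx=2.6,fy=2.6,interpolation=cv2.INTER_CUBIC))
E
```

```text
cap [ 0.5122 -0.0936  0.086 ]
mill [ 0.5237 -0.1702  0.092 ]
bottle [ 0.5404 -0.2337  0.1   ]
trayL [ 0.4673 -0.0596  0.012 ]
trayR [ 0.5527 -0.0489  0.012 ]
tinL [ 0.4884 -0.1201  0.072 ]
tinR [ 0.5373 -0.1189  0.072 ]
```

View pics/w1c.png

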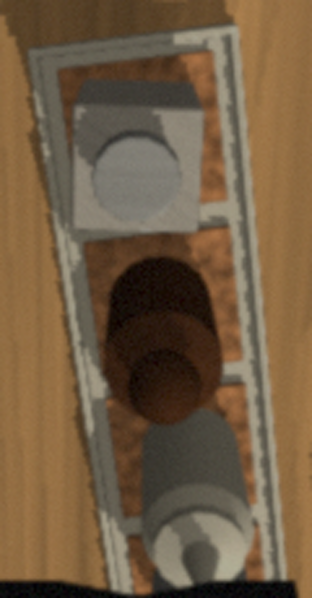

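Emit:
step_arm:
  series: "-0.7 0 3.5 0 0 0 1;0 0 3.5 0 0 0 1;0 0 3.5 0 0 0 1;0 0 3.5 0 0 0 1;0 0 2.5 0 0 0 1;0 0 1.9 0 0 0 1;0 0 1 0 0 0 1;0 0 0 0 0 0 1;0 0 0 0 0 0 1"

```text
t: 4.65
ee_pos: [0.5141, -0.0948, 0.038]
ee_rot: [179.9, 0.0, 91.4]
contact_force: [-0.7, -0.5, 0.0]
gripper_width: 1.0
grip_force: 0.0
```

Emit:
step_arm:
  series: "0 0 0 0 0 0 0.3;0 0 0 0 0 0 0.3;0 0 0 0 0 0 0.3;0 0 0 0 0 0 0.3;0 0 0 0 0 0 0.3;0 0 0 0 0 0 0.3;0 0 0 0 0 0 0.3;0 0 0 0 0 0 0.3"

```text
t: 5.65
ee_pos: [0.5138, -0.0951, 0.0379]
ee_rot: [180.0, 0.0, 91.3]
contact_force: [-0.5, -0.6, 5.9]
gripper_width: 0.554
grip_force: 52.0
```

Emit:
step_arm:
  series: "0 0 -0.5 0 0 0 0.3;0 0 -1.5 0 0 0 0.3;0 0 -3 0 0 0 0.3;0 0 -4 0 0 0 0.3;0 0 -4 0 0 0 0.3;3.15 0.48 -1 0 0 0 0.3;3.15 0.48 0 0 0 0 0.3;3.15 0.48 0 0 0 -0.07 0.3;3.15 0.48 0 0 0 -0.075 0.3;3.15 0.48 0 0 0 0 0.3;3.15 0.48 0 0 0 0 0.3;0 0 0 0 0 0 0.3"

```text
t: 7.15
ee_pos: [0.5261, 0.0991, 0.1779]
ee_rot: [180.0, -0.1, 100.0]
contact_force: [0.3, -0.1, -2.2]
gripper_width: 0.557
grip_force: 52.0
```

Emit:
step_arm:
  series: "0 0 0 0 0 0 0.3;0 0 0 0 0 0 0.3"

```text
t: 7.4
ee_pos: [0.5266, 0.0937, 0.1776]
ee_rot: [-180.0, 0.0, 99.5]
contact_force: [0.3, 0.7, -1.5]
gripper_width: 0.551
grip_force: 51.9
```

Emit:
step_arm:
  series: "-0.1 1.15 0 0 0 0 0.3;0 0 0 0 0 0 0.3;0 0 3 0 0 0 0.3;0 0 3.5 0 0 0 0.3;0 0 3 0 0 0 0.3;0 0 2 0 0 0 0.3;0 0 1.2 0 0 0 0.3;0 0 0.7 0 0 0 0.3;0 0 0.3 0 0 0 0.3;0 0 0.2 0 0 0 0.3;0 0 0 0 0 0 0.3;0 0 0 0 0 0 0.3"

```text
t: 8.9
ee_pos: [0.5383, 0.0963, 0.0387]
ee_rot: [180.0, -0.0, 99.7]
contact_force: [-0.5, -0.7, -2.5]
gripper_width: 0.557
grip_force: 51.9
```

Emit:
step_arm:
  series: "0 0 0.1 0 0 0 0.3;0 0 0 0 0 0 0.3;0 0 0.1 0 0 0 0.3;0 0 0 0 0 0 0.3"

```text
t: 9.4
ee_pos: [0.5381, 0.0962, 0.0362]
ee_rot: [-180.0, -0.0, 99.7]
contact_force: [0.0, 0.3, -2.7]
gripper_width: 0.552
grip_force: 51.9
```

Emit:
step_arm:
  series: "0 0 0.1 0 0 0 0.3;0 0 0 0 0 0 0.3;0 0 0 0 0 0 0.3"

```text
t: 9.78
ee_pos: [0.5381, 0.0963, 0.0359]
ee_rot: [180.0, -0.0, 99.7]
contact_force: [-1.0, -0.1, 5.2]
gripper_width: 0.556
grip_force: 52.6
```

```bash
python3 -c "
from h import *
s=ctrl.sense();print(s['ee_pos'],s['contact_force'])
snap('side','s1.png');snap('top','t1.png')
a=cv2.imread('pics/s1.png')[140:290,200:400];b=cv2.imread('pics/t1.png')[150:280,150:350]
cv2.imwrite('pics/p1.png',np.vstack([cv2.resize(a,(600,300))[:, :],cv2.resize(b,(600,300))]))"
```

```text
[0.53811882 0.0962623  0.03593424] [-1.03765757 -0.11728662  5.17661136]
```

View pics/p1.png

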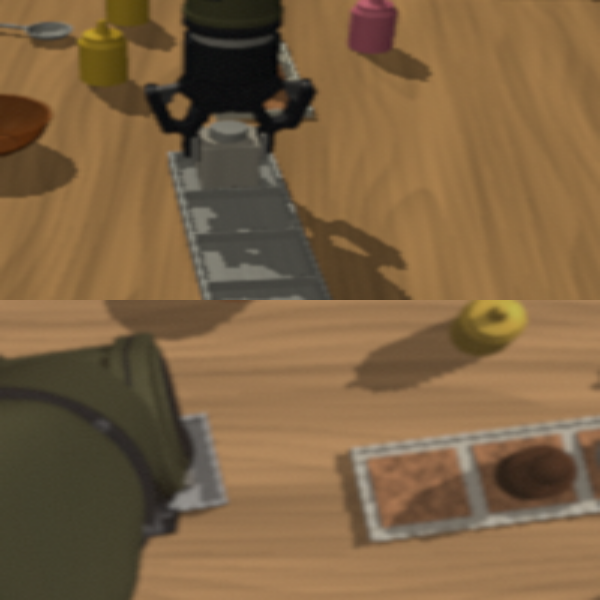

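The tin is in contact with the rightmost pocket's floor. The side view shows it upright inside the pocket, so I'll release.

Emit:
step_arm:
  series: "0 0 0 0 0 0 1;0 0 0 0 0 0 1;0 0 0 0 0 0 1;0 0 0 0 0 0 1;0 0 -1 0 0 0 1;0 0 -3 0 0 0 1;0 0 -5 0 0 0 1;0 0 -5 0 0 0 1"

```text
t: 10.88
ee_pos: [0.5378, 0.0961, 0.1772]
ee_rot: [-180.0, -0.0, 99.6]
contact_force: [1.2, 0.3, 0.0]
gripper_width: 1.001
grip_force: 0.0
```

Emit:
step_arm:
  series: "-4.35 -0.97 -0.5 0 0 0 1;-4.35 -0.97 0 0 0 0 1;-4.35 -0.97 0 0 0 0 1;-4.35 -0.97 0 0 0 0 1;-4.35 -0.97 0 0 0 0 1;-4.35 -0.97 0 0 0 0 1;0 0 0 0 0 0 1;0 0 0 0 0 0 1"

```text
t: 11.88
ee_pos: [0.5245, -0.1701, 0.1806]
ee_rot: [180.0, -0.0, 99.7]
contact_force: [0.2, 0.8, -0.2]
gripper_width: 1.0
grip_force: 0.0
```

```bash
python3 - <<'E'
from h import *
import pickle
k=wcal(); pickle.dump(k,open('w2.pkl','wb')); im=snap('wrist','w2.png'); snap('top','t2.png')
for n,p in(('mill',(.525,-.171,.1)),('bottle',(.5404,-.243,.104)),('dredger',(.551,-.329,.093))):print(n,np.round(wproj(k,p),1))
a=cv2.imread('pics/w2.png');b=cv2.imread('pics/t2.png')[190:280,65:265]
cv2.imwrite('pics/p2.png',np.hstack([cv2.resize(a,(430,322)),cv2.resize(b,(370,322))]))
E
```

```text
mill [259.4 198.3]
bottle [263.3 291. ]
dredger [258.1 370.4]
```

View pics/p2.png

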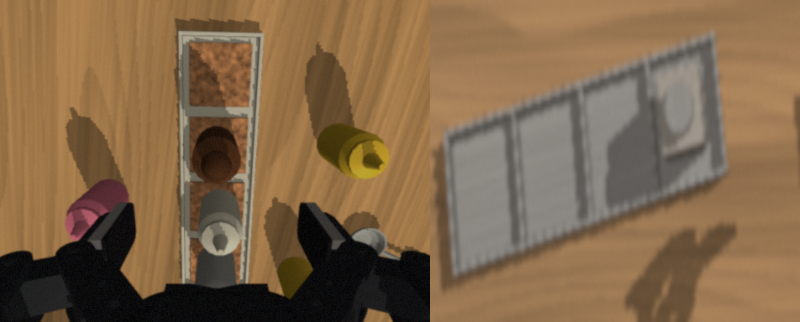

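Tin is centred in its pocket. The mill knob appears at the predicted place (258,196), so I'll descend on it.

Emit:
step_arm:
  series: "0 0 3 0 0 0 1;0 0 3.5 0 0 0 1;0 0 3.5 0 0 0 1;0 0 2.5 0 0 0 1;0 0 1.3 0 0 0 1;0 0 0.5 0 0 0 1;0 0 0 0 0 0 1;0 0 0 0 0 0 1"

```text
t: 12.98
ee_pos: [0.5252, -0.1709, 0.0381]
ee_rot: [179.9, 0.0, 99.7]
contact_force: [-0.3, 0.0, 0.0]
gripper_width: 0.998
grip_force: 0.0
```

Emit:
step_arm:
  series: "0 0 0 0 0 0 0.3;0 0 0 0 0 0 0.3;0 0 0 0 0 0 0.3;0 0 0 0 0 0 0.3;0 0 0 0 0 0 0.3;0 0 0 0 0 0 0.3;0 0 0 0 0 0 0.3"

```text
t: 13.85
ee_pos: [0.5247, -0.171, 0.0378]
ee_rot: [180.0, 0.0, 99.6]
contact_force: [-0.2, -0.5, 6.2]
gripper_width: 0.546
grip_force: 51.8
```

Emit:
step_arm:
  series: "0 0 -0.5 0 0 0 0.3;0 0 -1.5 0 0 0 0.3;0 0 -4 0 0 0 0.3;0 0 -4 0 0 0 0.3;4.24 0.72 -4 0 0 0 0.3;4.24 0.72 0 0 0 0 0.3;4.24 0.72 0 0 0 0 0.3;4.24 0.72 0 0 0 0 0.3;4.24 0.72 0 0 0 0 0.3;4.24 0.72 0 0 0 0 0.3;4.24 0.72 0 0 0 0 0.3;4.24 0.72 0 0 0 0 0.3"

```text
t: 15.35
ee_pos: [0.5242, 0.1746, 0.1781]
ee_rot: [180.0, -0.0, 99.7]
contact_force: [0.9, 0.2, -1.6]
gripper_width: 0.543
grip_force: 51.9
```

Emit:
step_arm:
  series: "0 0 0 0 0 0 0.3;0 0 0 0 0 0 0.3;0 0 0 0 0 0 0.3"

```text
t: 15.72
ee_pos: [0.5245, 0.1715, 0.1776]
ee_rot: [-180.0, 0.0, 99.5]
contact_force: [-0.1, -0.5, -1.8]
gripper_width: 0.544
grip_force: 51.8
```

Emit:
step_arm:
  series: "0.2 0 3 0 0 0 0.3;0 0 3.5 0 0 0 0.3;0 0 3 0 0 0 0.3;0 0 2 0 0 0 0.3;0 0 1.2 0 0 0 0.3;0 0 0.7 0 0 0 0.3;0 0 0.4 0 0 0 0.3;0 0 0.2 0 0 0 0.3;0 0 0 0 0 0 0.3;0 0 0 0 0 0 0.3"

```text
t: 16.98
ee_pos: [0.5243, 0.1753, 0.0376]
ee_rot: [180.0, -0.0, 99.7]
contact_force: [-1.1, -0.2, -1.6]
gripper_width: 0.547
grip_force: 51.8
```

Emit:
step_arm:
  series: "0 0 0.1 0 0 0 0.3;0 0 0 0 0 0 0.3;0 0 0.1 0 0 0 0.3;0 0 0 0 0 0 0.3"

```text
t: 17.48
ee_pos: [0.5242, 0.1752, 0.0358]
ee_rot: [180.0, -0.0, 99.7]
contact_force: [-0.6, -0.5, 5.2]
gripper_width: 0.544
grip_force: 52.5
```

Emit:
step_arm:
  series: "0 0 0 0 0 0 1;0 0 0 0 0 0 1;0 0 0 0 0 0 1;0 0 0 0 0 0 1;0 0 -1 0 0 0 1;0 0 -3 0 0 0 1;0 0 -5 0 0 0 1;0 0 -5 0 0 0 1;0 0 -1 0 0 0 1"

```text
t: 18.6
ee_pos: [0.5261, 0.1757, 0.1892]
ee_rot: [179.6, -0.1, 99.6]
contact_force: [0.6, -0.8, -0.7]
gripper_width: 1.002
grip_force: 0.0
```

Emit:
step_arm:
  series: "-4.6 -0.61 0 0 0 0 1;-4.6 -0.61 0 0 0 0 1;-4.6 -0.61 0 0 0 0 1;-4.6 -0.61 0 0 0 0 1;-4.6 -0.61 0 0 0 0 1;-4.6 -0.61 0 0 0 0 1;-4.6 -0.61 0 0 0 0 1;-4.6 -0.61 0 0 0 0 1;-4.6 -0.61 0 0 0 0 1;0 0 0 0 0 0 1;0 0 0 0 0 0 1"

```text
t: 19.98
ee_pos: [0.5389, -0.2411, 0.1846]
ee_rot: [-179.9, -0.1, 99.7]
contact_force: [1.0, 0.3, 0.2]
gripper_width: 1.002
grip_force: 0.0
```

```bash
python3 - <<'E'
from h import *
import pickle
k=wcal(); pickle.dump(k,open('w3.pkl','wb')); im=snap('wrist','w3.png'); snap('top','t3.png')
for n,p in(('bottle',(.5404,-.243,.104)),('dredger',(.551,-.329,.093))):print(n,np.round(wproj(k,p),1))
a=cv2.imread('pics/w3.png')[84:324,90:430];b=cv2.imread('pics/t3.png')[190:280,65:235]
cv2.imwrite('pics/p3.png',np.vstack([cv2.resize(a,(510,360)),cv2.resize(b,(510,240))]))
E
```

```text
bottle [260.7 200. ]
dredger [255.5 295.8]
```

View pics/p3.png

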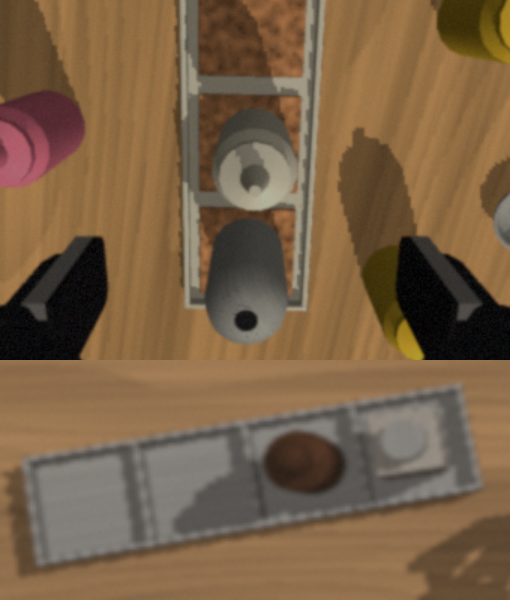

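Mill stands in its pocket. Bottle nozzle is at wrist pixel (258,206) and the dredger top hole at (254,298).

```bash
python3 - <<'E'
from h import *
import pickle
k=pickle.load(open('w3.pkl','rb'))
print(wray(k,258,206,.104),wray(k,256,187,.09),wray(k,253.6,298,.093)); print(ctrl.sense()['ee_pos'])
E
```

```text
[ 0.53926947 -0.24784153  0.104     ] [ 0.53603718 -0.23786569  0.09      ] [ 0.54978741 -0.33136724  0.093     ]
[ 0.53945366 -0.24000394  0.18489852]
```

Emit:
step_arm:
  series: "-0.6 0 3 0 0 0 1;0 0 3.5 0 0 0 1;0 0 3.5 0 0 0 1;0 0 2.5 0 0 0 1;0 0 1.3 0 0 0 1;0 0 0.6 0 0 0 1;0 0 0.3 0 0 0 1;0 0 0 0 0 0 1;0 0 0 0 0 0 1"

```text
t: 21.2
ee_pos: [0.5408, -0.2483, 0.0389]
ee_rot: [179.9, 0.0, 99.7]
contact_force: [-0.3, 0.0, 0.4]
gripper_width: 0.998
grip_force: 0.0
```

Emit:
step_arm:
  series: "0 0 0 0 0 0 0.3;0 0 0 0 0 0 0.3;0 0 0 0 0 0 0.3;0 0 0 0 0 0 0.3;0 0 0 0 0 0 0.3;0 0 0 0 0 0 0.3;0 0 0 0 0 0 0.3"

```text
t: 22.08
ee_pos: [0.5408, -0.2482, 0.0388]
ee_rot: [180.0, 0.0, 99.7]
contact_force: [0.0, 0.5, 5.1]
gripper_width: 0.546
grip_force: 51.7
```

Emit:
step_arm:
  series: "0 0 -0.5 0 0 0 0.3;0 0 -1.5 0 0 0 0.3;0 0 -4 0 0 0 0.3;0 0 -4 0 0 0 0.3;4.98 0.55 -4 0 0 0 0.3;4.98 0.55 0 0 0 0 0.3;4.98 0.55 0 0 0 0 0.3;4.98 0.55 0 0 0 0 0.3;4.98 0.55 0 0 0 0 0.3;4.98 0.55 0 0 0 0 0.3;4.98 0.55 0 0 0 0 0.3;4.98 0.55 0 0 0 0 0.3"

```text
t: 23.58
ee_pos: [0.5167, 0.1524, 0.178]
ee_rot: [180.0, -0.0, 99.6]
contact_force: [1.1, 0.1, -2.2]
gripper_width: 0.544
grip_force: 52.1
```

Emit:
step_arm:
  series: "4.98 0.55 0 0 0 0 0.3;4.98 0.55 0 0 0 0 0.3;0 0 0 0 0 0 0.3;0 0 0 0 0 0 0.3;0 0 0 0 0 0 0.3"

```text
t: 24.2
ee_pos: [0.5115, 0.2489, 0.1776]
ee_rot: [-180.0, 0.1, 99.5]
contact_force: [-0.2, 0.1, -1.3]
gripper_width: 0.541
grip_force: 52.1
```

Emit:
step_arm:
  series: "0.1 0 3 0 0 0 0.3;0 0 3.5 0 0 0 0.3;0 0 3 0 0 0 0.3;0 0 2 0 0 0 0.3;0 0 1.2 0 0 0 0.3;0 0 0.7 0 0 0 0.3;0 0 0.4 0 0 0 0.3;0 0 0.1 0 0 0 0.3;0 0 0 0 0 0 0.3;0 0 0 0 0 0 0.3"

```text
t: 25.45
ee_pos: [0.5112, 0.252, 0.0387]
ee_rot: [180.0, -0.0, 99.7]
contact_force: [-0.1, 0.0, -2.0]
gripper_width: 0.546
grip_force: 52.1
```

Emit:
step_arm:
  series: "0 0 0.1 0 0 0 0.3;0 0 0 0 0 0 0.3;0 0 0.1 0 0 0 0.3;0 0 0 0 0 0 0.3"

```text
t: 25.95
ee_pos: [0.5111, 0.2519, 0.0368]
ee_rot: [180.0, -0.0, 99.7]
contact_force: [-0.5, 0.4, 4.2]
gripper_width: 0.547
grip_force: 52.7
```

Emit:
step_arm:
  series: "0 0 0 0 0 0 1;0 0 0 0 0 0 1;0 0 0 0 0 0 1;0 0 0 0 0 0 1;0 0 -1 0 0 0 1;0 0 -3 0 0 0 1;0 0 -5 0 0 0 1;0 0 -5 0 0 0 1;0 0 -1 0 0 0 1"

```text
t: 27.08
ee_pos: [0.513, 0.2526, 0.1903]
ee_rot: [179.6, -0.1, 99.6]
contact_force: [0.7, 0.7, 0.2]
gripper_width: 1.003
grip_force: 0.0
```

Emit:
step_arm:
  series: "-4.83 -0.5 0 0 0 0 1;-4.83 -0.5 0 0 0 0 1;-4.83 -0.5 0 0 0 0 1;-4.83 -0.5 0 0 0 0 1;-4.83 -0.5 0 0 0 0 1;-4.83 -0.5 0 0 0 0 1;-4.83 -0.5 0 0 0 0 1;-4.83 -0.5 0 0 0 0 1;-4.83 -0.5 0 0 0 0 1;-4.83 -0.5 0 0 0 0 1;-4.83 -0.5 0 0 0 0 1;-4.83 -0.5 0 0 0 0 1"

```text
t: 28.58
ee_pos: [0.5484, -0.3307, 0.1855]
ee_rot: [-179.9, -0.1, 99.7]
contact_force: [1.0, -0.2, 0.2]
gripper_width: 0.998
grip_force: 0.0
```

Emit:
step_arm:
  series: "0 0 0 0 0 0 1;0 0 0 0 0 0 1"

```text
t: 28.82
ee_pos: [0.5486, -0.3286, 0.1855]
ee_rot: [-179.9, -0.1, 99.7]
contact_force: [-0.4, 1.2, -0.1]
gripper_width: 0.999
grip_force: 0.0
```

```bash
python3 - <<'E'
from h import *
k=wcal(); im=snap('wrist','w4.png'); snap('top','t4.png')
print(np.round(wproj(k,(.5502,-.330,.093)),1),ctrl.sense()['ee_pos'])
a=cv2.imread('pics/w4.png')[84:324,90:430];b=cv2.imread('pics/t4.png')[190:280,65:235]
cv2.imwrite('pics/p4.png',np.vstack([cv2.resize(a,(510,360)),cv2.resize(b,(510,240))]))
E
```

```text
[260.8 194.5] [ 0.54926264 -0.32745872  0.18585865]
```

View pics/p4.png

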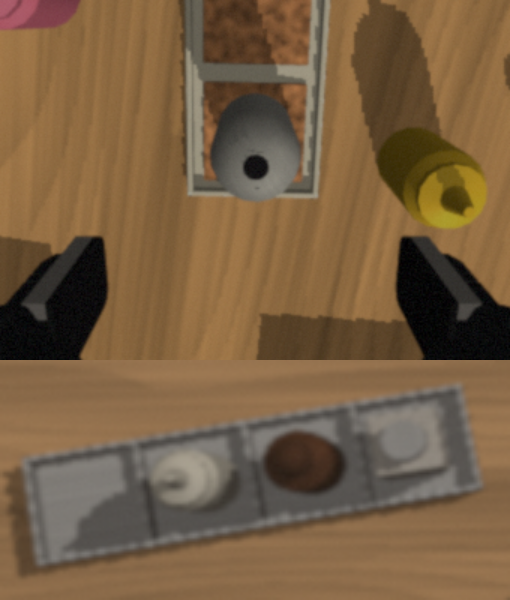

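Emit:
step_arm:
  series: "0 0 3 0 0 0 1;0 0 3.5 0 0 0 1;0 0 3.5 0 0 0 1;0 0 2.5 0 0 0 1;0 0 1.3 0 0 0 1;0 0 0.6 0 0 0 1;0 0 0.3 0 0 0 1;0 0 0 0 0 0 1;0 0 0 0 0 0 1"

```text
t: 30.05
ee_pos: [0.5495, -0.3299, 0.04]
ee_rot: [179.9, 0.0, 99.7]
contact_force: [0.2, 0.1, 0.9]
gripper_width: 1.003
grip_force: 0.0
```

Emit:
step_arm:
  series: "0 0 0 0 0 0 0.3;0 0 0 0 0 0 0.3;0 0 0 0 0 0 0.3;0 0 0 0 0 0 0.3;0 0 0 0 0 0 0.3;0 0 0 0 0 0 0.3;0 0 0 0 0 0 0.3"

```text
t: 30.92
ee_pos: [0.5497, -0.3298, 0.0398]
ee_rot: [179.9, 0.0, 99.7]
contact_force: [0.5, 0.2, 5.2]
gripper_width: 0.574
grip_force: 52.5
```

Emit:
step_arm:
  series: "0 0 -0.5 0 0 0 0.3;0 0 -1.5 0 0 0 0.3;0 0 -4 0 0 0 0.3;0 0 -4 0 0 0 0.3;4.72 0.43 -4 0 0 0 0.3;4.72 0.43 0 0 0 0 0.3;4.72 0.43 0 0 0 0 0.3;4.72 0.43 0 0 0 0 0.3;4.72 0.43 0 0 0 0 0.3;4.72 0.43 0 0 0 0 0.3;4.72 0.43 0 0 0 0 0.3;4.72 0.43 0 0 0 0 0.3"

```text
t: 32.42
ee_pos: [0.5194, 0.0499, 0.18]
ee_rot: [180.0, -0.0, 99.6]
contact_force: [0.5, 0.8, -2.5]
gripper_width: 0.569
grip_force: 52.5
```

Emit:
step_arm:
  series: "4.72 0.43 0 0 0 0 0.3;4.72 0.43 0 0 0 0 0.3;4.72 0.43 0 0 0 0 0.3;4.72 0.43 0 0 0 0 0.3;4.72 0.43 0 0 0 0 0.3;4.72 0.43 0 0 0 0 0.3;0 0 0 0 0 0 0.3;0 0 0 0 0 0 0.3;0 0 0 0 0 0 0.3;0 0 0 0 0 0 0.3"

```text
t: 33.67
ee_pos: [0.498, 0.3306, 0.1795]
ee_rot: [-180.0, 0.0, 99.5]
contact_force: [-0.7, 0.1, -2.4]
gripper_width: 0.57
grip_force: 52.4
```

Emit:
step_arm:
  series: "0 0 3 0 0 0 0.3;0 0 3.5 0 0 0 0.3;0 0 3 0 0 0 0.3;0 0 2 0 0 0 0.3;0 0 1.2 0 0 0 0.3;0 0 0.7 0 0 0 0.3;0 0 0.4 0 0 0 0.3;0 0 0.1 0 0 0 0.3;0 0 0 0 0 0 0.3;0 0 0 0 0 0 0.3"

```text
t: 34.92
ee_pos: [0.4978, 0.3321, 0.0407]
ee_rot: [180.0, -0.0, 99.7]
contact_force: [-0.1, -0.5, -2.5]
gripper_width: 0.568
grip_force: 52.5
```

Emit:
step_arm:
  series: "0 0 0.1 0 0 0 0.3;0 0 0 0 0 0 0.3;0 0 0.1 0 0 0 0.3;0 0 0 0 0 0 0.3"

```text
t: 35.42
ee_pos: [0.4975, 0.3319, 0.0382]
ee_rot: [-180.0, -0.0, 99.7]
contact_force: [0.3, -0.4, -2.9]
gripper_width: 0.57
grip_force: 52.5
```

Emit:
step_arm:
  series: "0 0 0.1 0 0 0 0.3;0 0 0 0 0 0 0.3;0 0 0 0 0 0 0.3"

```text
t: 35.8
ee_pos: [0.4976, 0.3319, 0.0378]
ee_rot: [180.0, -0.0, 99.7]
contact_force: [-1.4, -1.1, 5.4]
gripper_width: 0.569
grip_force: 53.1
```

Contact. I'll release, lift and retreat so I can check.

Emit:
step_arm:
  series: "0 0 0 0 0 0 1;0 0 0 0 0 0 1;0 0 0 0 0 0 1;0 0 0 0 0 0 1;0 0 -1 0 0 0 1;0 0 -3 0 0 0 1;0 0 -5 0 0 0 1;0 0 -5 0 0 0 1;0 0 -2 0 0 0 1;-4 0 -2 0 0 0 1;-5 0 0 0 0 0 1;-5 0 0 0 0 0 1"

```text
t: 37.3
ee_pos: [0.5214, 0.1927, 0.2184]
ee_rot: [179.9, -0.0, 99.7]
contact_force: [-0.2, -0.7, -0.7]
gripper_width: 1.003
grip_force: 0.0
```

Emit:
step_arm:
  series: "-5 0 0 0 0 0 1;-5 0 0 0 0 0 1;-5 0 0 0 0 0 1;-5 0 0 0 0 0 1;-5 0 0 0 0 0 1;-5 0 0 0 0 0 1;0 0 0 0 0 0 1;0 0 0 0 0 0 1;0 0 0 0 0 0 1;0 0 0 0 0 0 1"

```text
t: 38.55
ee_pos: [0.5714, -0.1003, 0.2174]
ee_rot: [180.0, -0.0, 99.8]
contact_force: [0.3, 0.1, 0.1]
gripper_width: 0.998
grip_force: 0.0
```

```bash
python3 - <<'E'
from h import *
snap('side','s5.png'); snap('top','t5.png')
for p in((.4977,.3311),(.5112,.2523),(.5247,.1734),(.5381,.0946)): print(np.round(proj('top',(*p,.09)),1))
a=cv2.imread('pics/s5.png')[150:320,150:350];b=cv2.imread('pics/t5.png')[90:280,65:265]
cv2.imwrite('pics/p5.png',np.hstack([cv2.resize(a,(400,340)),cv2.resize(b,(400,340))]))
E
```

```text
[ 80.9 241.9]
[120.8 234.2]
[160.5 226.6]
[199.7 219.1]
```

View pics/p5.png

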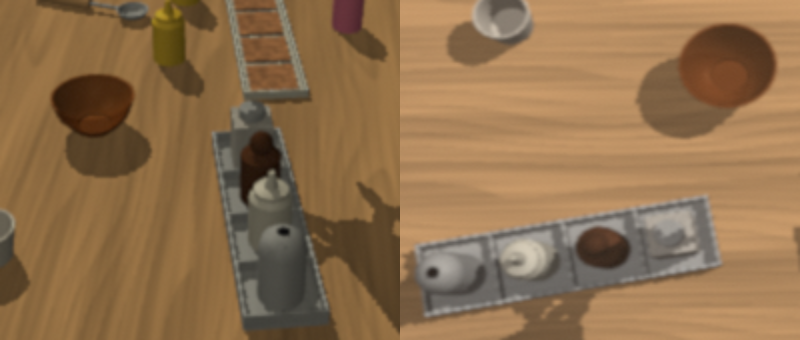

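All four stand upright and centred in the mirrored order: dredger, bottle, mill, tin from left to right. The bowl has not moved, so I'm handing in.

```bash
python3 -c "
from cell import ctrl
print(ctrl.close_job())"
```

```text
the job is handed in; nothing more can be done
None
```

I moved all four containers to the steel rack in mirrored order and handed the job in at about 39 s; the final images showed each upright in its pocket and the bowl where it was, but no verdict came back.

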